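Tip three nuts out of the bench feeder into a tray

ROBOT

A 6-joint arm with a two-finger parallel gripper is mounted at the origin on the work surface; the furniture and walls round the work are solid. World frame = base frame: x ahead of the robot, y to its left, z up, the work surface at z = 0. Lengths are in mm, angles in rad, forces in N, time in s.
With the tool pointing down it reaches from about 375 to 975 mm from the base axis. Payload 3.8 kg.
Tool frame: the origin (TCP) lies midway between the tips of the shut fingers; the grasp point (between the pads) lies 19 mm behind it; z points along the fingers, y is the line along which they close (so a half turn about z gives the same grasp; the last joint's range is limited). The gripper opens to 85 mm and grips with 20 to 120 N. Pads are 22 mm wide; open, the fingers measure 114 mm over their backs; the gripper's body (76 mm by 85 mm) begins 54 mm behind the grasp point. The pads swing forward as they close: fully open they stand 13 mm farther back than shut.
Start: joints at [-1.185, 0.264, 1.604, -0, 1.274, -0.037], TCP at [276.957, -615.559, 231.28] pointing down, gripper open.
Joint ranges: [-2.63, 2.63], [-0.94, 2.18], [0.31, 2.57], [-1.31, 4.45], [0, 2.66], [-2.55, 2.55]. Speed limits (rad/s): [2.57, 2.57, 3.14, 3.14, 3.14, 3.14].

INTERFACE

Orientations are given as a unit quaternion [w, x, y, z].
In Python, from rig import get_obs, snapshot, hand_in gives the robot as it stands.
- The arm moves only by the shell command python3 -m pendant 'ROWS' [FORCE]. ROWS is JSON, a list of rows, each a list of 3 entries, a list of its own where there are three numbers: the closure, from -1 (fully open) to 1 (shut), so that 0 is half open, then the shift along the tool's x, y, z in units of 60 mm (1.0 is 60 mm), then the turn, a rotation vector about the tool's x, y, z in units of 6 degrees (1.0 is 6 degrees). A call has 1 to 5 rows; each row shifts and turns the commanded pose from where the row before left it, along the tool's axes as they then stand; what a row does not reach is not made up. A row lasts 1/8 s, in which the tool goes at most 62.5 mm and 10.7 degrees, less where a joint would pass 70% of its speed; a pose out of reach is approached as far as the arm can. A call is refused whole if a number of a shift passes 1 or a number of a turn 1, either way. A call with a gripper value outside its range is refused whole. The fingers move at their own pace and stop on an object; FORCE is the grip in N (left out, the last holds). Time passes only in rows, so rows that do not move let the fingers close. It gives the time, the measured TCP pose, the force, the opening and the grip force at its end, in the units of the state.
- get_obs(): the state, without advancing time (a new reading comes with each control period).
- snapshot(name): name is "side" or "top"; returns a dict with "image" (384x512x3 uint8, red, green, blue), "camera_matrix" (3x3 intrinsics, pixels), "dist_coeffs" ([k1, k2, p1, p2, k3] as OpenCV has them; the pictures are not rectified), "pose" (4x4, takes a point from camera to world coordinates). Camera axes: x right, y down, z forward; pixel columns grow to the right and rows downward; lengths in mm; the calibration is good to about 2 mm. A picture is of the moment at which its call begins. There is no depth.
- hand_in(): hands the job in; it is judged then, once.
The state is a dict: "t": time; "qpos": joint angles; "dq": joint speeds; "tau": joint torques, N m; "ee_pos": TCP position; "tool_rot": TCP orientation; "wrist_force": force on the tool from outside, world axes, zero at the start; "torque": the same for the moment, N m; "grip_width": finger opening in mm; "gripper_force": force on a finger pad.
Only numpy, scipy, OpenCV 4.12 (cv2) and the standard library are available. Lean on these libraries where they do the work, as an engineer would, in place of code of your own. Each camera call takes 0.05 s, during which the arm holds its last target. There are 200 camera calls.

TASK

Make up a set of three nuts from the nut feeder on the bench. Push the red tray under the lip of the trough, press the lever down until the nuts begin to shift, and hold it about there so that just three of the six drop into the tray; then let the trough settle back level and push its yellow shutter down over the mouth until it snaps home in its spring clips. Do not knock the oil can over.

Things in the scene. Friction and masses are not known exactly. Their poses are not given: they have to be found in the camera images.
- feeder: fixed green stand of the nut feeder. Origin: on the bench, below the trough's trunnion. The trough pours towards its -y; its +x side (away from the robot) carries the lever. Base plate 86 mm wide in x, ending on the pour side in a rubber bumper 16 mm high, face at y = -42 mm: the stop for the tray. Two cheeks 152 mm high at x = +-31 mm
- trough (a joint): steel trough that tips on a trunnion along the stand's x, 120 mm above the bench: rad, 0 = level, at rest; grows to 0.87 as the lip goes down. A counterweight brings it back to 0 when the lever is let go. The nuts start to slide at 0.43 to 0.65 rad, different each time, gather at the turned-up lip, drop over it one by one within 0.1 rad more, and stop when it is eased back by 0.05
- lip (a point): middle of the trough's mouth, in the plane of its floor: level, 128 mm above the bench, 100 mm from the trunnion. Turns with the trough: y runs along the floor to the tail (206 mm away), z up from the floor. Open channel 33 mm wide, walls 30 mm high, floor 8 mm above the trunnion axis; its last 26 mm before the mouth turn up by 8 degrees, so that the edge is 4 mm higher
- lever_grip (a point): centre of the lever's black grip, a bar 23 mm in diameter and 42 mm long along the stand's x, turning with the trough. With the trough level it stands 79 mm to the +x side of the trough's middle, 70 mm in front of the trunnion and 138 mm above the bench; pressing its top down tips the trough. It takes 3 to 8 N
- shutter (a joint): yellow sheet-steel shutter at the mouth, hinged on top of the trough's walls: rad, 0 = shut (hanging straight down over the mouth), grows as its free edge swings out and up, to 2.4. It stays where it is left. Below 0.4 rad two sprung white rollers, 38 mm apart, resist at its sides: a level push of 8 to 14 N near its free edge takes it past them, and they hold it shut at 0
- shutter_edge (a point): middle of the shutter's free edge, 34 mm from the hinge; the shutter is 41 mm wide, 36 mm long and 2.5 mm thick
- shutter_hinge (a point): middle of the shutter's hinge line, parallel to the stand's x: 3 mm outside the lip and 31 mm above the trough's floor, 159 mm above the bench with the trough level; turns with the trough
- tray: loose red plastic tray, open on top, 110 (x) x 150 (y) x 28 mm high, walls and floor 3 mm, about 0.35 kg. Origin: centre of its underside. Its ends along y are alike. Against the stop and in line with the trough, its origin is 117 mm from the stand's origin on the pour side
- nut_1: galvanised hex nut, 24 mm across flats, 27 mm across corners, 15 mm high, about 50 g, first behind the lip; origin: centre of its underside, z along its axis
- nut_2: galvanised hex nut, 24 mm across flats, 27 mm across corners, 15 mm high, about 50 g, second from the lip; origin: centre of its underside, z along its axis
- nut_3: galvanised hex nut, 24 mm across flats, 27 mm across corners, 15 mm high, about 50 g, third from the lip, the last that shall go into the tray; origin: centre of its underside, z along its axis
- nut_4: galvanised hex nut, 24 mm across flats, 27 mm across corners, 15 mm high, about 50 g, fourth from the lip, the first that shall stay; origin: centre of its underside, z along its axis
- nut_5: galvanised hex nut, 24 mm across flats, 27 mm across corners, 15 mm high, about 50 g, fifth from the lip; origin: centre of its underside, z along its axis
- nut_6: galvanised hex nut, 24 mm across flats, 27 mm across corners, 15 mm high, about 50 g, last, nearest the tail; origin: centre of its underside, z along its axis
- oil_can: loose white and green oil can with a red spout, 66 mm in diameter, 183 mm high, at the right; origin: centre of its underside
- spray_can: fixed red, yellow and white spray can, 66 mm in diameter, 192 mm high, at the right; origin: centre of its underside

How it is judged (in metres and radians):
On the way, in this order (a step that is already met when the one before it is completed fails the run):
1. the tray stands flat under the lip (centre 100 to 165 mm from the stand's origin, within 35 mm of the trough's line), the trough still level, the shutter open (x of tray in the frame of feeder between -0.035 and 0.035 m and y of tray in the frame of feeder between -0.165 and -0.1 m and height (world z) of tray below 0.006 m and angle between tray's own z axis and vertical below 0.05 rad and value of joint trough below 0.1 rad and value of joint shutter above 1.2 rad), for 0.2 s.
2. the trough is tipped by more than 0.35 rad (value of joint trough above 0.35 rad), for 0.1 s.
3. three nuts lie in the tray, three in the trough, and the trough is level again (x of nut_1 in the frame of tray between -0.055 and 0.055 m and y of nut_1 in the frame of tray between -0.075 and 0.075 m and z of nut_1 in the frame of tray between 0 and 0.062 m and x of nut_2 in the frame of tray between -0.055 and 0.055 m and y of nut_2 in the frame of tray between -0.075 and 0.075 m and z of nut_2 in the frame of tray between 0 and 0.062 m and x of nut_3 in the frame of tray between -0.055 and 0.055 m and y of nut_3 in the frame of tray between -0.075 and 0.075 m and z of nut_3 in the frame of tray between 0 and 0.062 m and x of nut_4 in the frame of lip between -0.018 and 0.018 m and y of nut_4 in the frame of lip between 0.004 and 0.206 m and z of nut_4 in the frame of lip between -0.004 and 0.03 m and x of nut_5 in the frame of lip between -0.018 and 0.018 m and y of nut_5 in the frame of lip between 0.004 and 0.206 m and z of nut_5 in the frame of lip between -0.004 and 0.03 m and x of nut_6 in the frame of lip between -0.018 and 0.018 m and y of nut_6 in the frame of lip between 0.004 and 0.206 m and z of nut_6 in the frame of lip between -0.004 and 0.03 m and value of joint trough below 0.05 rad), for 0.2 s.
At the end, for the whole second after the job is handed in: The first three nuts lie in the tray, the other three in the trough behind the lip, all at rest; the tray stands flat on the bench; the trough is level (within 0.05 rad) and the shutter is shut in its clips (within 0.08 rad) (all of step 3 and value of joint shutter below 0.08 rad and height (world z) of tray below 0.006 m and angle between tray's own z axis and vertical below 0.05 rad and linear speed of tray below 0.02 m/s and linear speed of each of nut_1, nut_2, nut_3, nut_4, nut_5, nut_6 below 0.03 m/s); the robot touches nothing.
It fails at once if the oil can is knocked over (tilted by more than 0.5 rad) (angle between oil_can's own z axis and vertical above 0.5 rad).
It also fails if it takes over 72 s, if anything falls off the work surface, if the arm or the gripper's body presses on something with over 40 N, if the wrist force passes 120 N, or if a joint passes its speed limit or range.

## Working session

There is one attempt and no reset: what is moved stays moved. The work goes in short steps, Python scripts to look and compute and a shell command to move; the robot and the scene stay as the last step left them, time stands still between calls to the robot, and variables do not carry over. Pictures are saved under pics/ and viewed, at most 10 in all, crops included, and the job is handed in when it is done.

```bash
mkdir -p pics; ls; cat > h.py <<'E'
import numpy as np,cv2
from rig import get_obs,snapshot,hand_in
def shot(n,f=None):
    s=snapshot(n)
    if f: cv2.imwrite('pics/'+f,s['image'][:,:,::-1])
    return s
def ray(s,uv):
    p=cv2.undistortPoints(np.array([[uv]],float),np.array(s['camera_matrix']),np.array(s['dist_coeffs']))[0,0]
    P=np.array(s['pose']); return P[:3,3],P[:3,:3]@np.array([p[0],p[1],1])
def onz(s,uv,z):
    o,d=ray(s,uv); return o+d*(z-o[2])/d[2]
def tri(s1,uv1,s2,uv2):
    a,d=ray(s1,uv1);b,e=ray(s2,uv2)
    t=np.linalg.lstsq(np.c_[d,-e],b-a,rcond=None)[0]
    p,q=a+d*t[0],b+e*t[1]; return (p+q)/2,np.linalg.norm(p-q)
def proj(s,X):
    M=np.linalg.inv(np.array(s['pose']));r=cv2.Rodrigues(M[:3,:3])[0]
    return cv2.projectPoints(np.array(X,float).reshape(-1,1,3),r,M[:3,3],np.array(s['camera_matrix']),np.array(s['dist_coeffs']))[0][:,0]
E
python3 - <<'E'
from h import *
import pickle
o=get_obs();print({k:np.round(v,3) for k,v in o.items()})
S={n:shot(n,n+'0.png') for n in('side','top')}
for n in S: print(n,np.round(S[n]['pose'],2).tolist())
pickle.dump(S,open('S0.pkl','wb'))
E
```

```text
pics
{'t': np.float64(0.0), 'qpos': array([-1.185,  0.265,  1.605, -0.   ,  1.274, -0.037]), 'dq': array([ 0.   ,  0.001,  0.   , -0.001,  0.001, -0.001]), 'tau': array([-1.0000e-03, -5.1512e+01, -3.6731e+01, -0.0000e+00,  1.3000e-02,
        0.0000e+00]), 'ee_pos': array([ 276.675, -614.879,  229.954]), 'tool_rot': array([-0.001,  0.978,  0.21 , -0.   ]), 'wrist_force': array([-0.05 ,  0.177,  0.299]), 'torque': array([ 0.008,  0.03 , -0.037]), 'gripper_force': np.float64(0.0), 'grip_width': np.float64(85.471)}
side [[-0.98, -0.1, 0.15, 262.27], [-0.18, 0.59, -0.79, 941.42], [-0.01, -0.8, -0.6, 891.94], [0.0, 0.0, 0.0, 1.0]]
top [[-0.04, -0.98, 0.21, 158.88], [-1.0, 0.04, -0.01, -71.03], [0.0, -0.21, -0.98, 1672.51], [0.0, 0.0, 0.0, 1.0]]
```

View pics/side0.png

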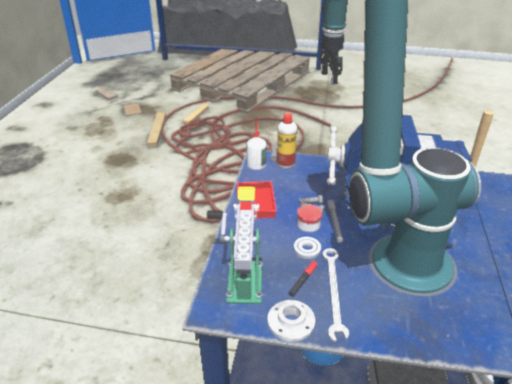

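View pics/top0.png

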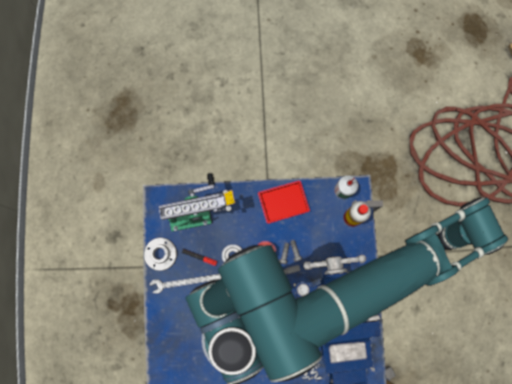

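The side view shows the feeder at about (243,250), the tray at (262,198), the yellow shutter at (246,193) and the cans at (257,152) and (287,140). The top view shows the trough at (195,208), tray (285,201) and cans (347,186) and (358,212). Next I'll zoom in and measure.

```bash
python3 - <<'E'
from h import *
import pickle
S=pickle.load(open('S0.pkl','rb'))
a=S['top']['image'][165:245,145:385]; b=S['side']['image'][110:310,185:305]
A=cv2.resize(a,None,fx=3.3,fy=3.3,interpolation=cv2.INTER_CUBIC)
cv2.imwrite('pics/zt.png',A[:,:,::-1])
B=cv2.resize(b,None,fx=3,fy=3,interpolation=cv2.INTER_CUBIC)
C=np.zeros((600,800,3),np.uint8);C[:,:360]=B
aa=cv2.resize(S['top']['image'][165:235,150:240],None,fx=4.8,fy=4.8,interpolation=cv2.INTER_CUBIC);C[:aa.shape[0],365:365+aa.shape[1]]=aa
cv2.imwrite('pics/zz.png',C[:,:,::-1])
for n in S:
    im=S[n]['image'];hsv=cv2.cvtColor(im,cv2.COLOR_RGB2HSV)
    H,s,v=cv2.split(hsv)
    for nm,m in dict(red=((H<6)|(H>174))&(s>150)&(v>90),yel=(H>22)&(H<32)&(s>150)&(v>120),green=(H>60)&(H<82)&(s>110)&(v>50),black=(v<40)).items():
        k,l,st,c=cv2.connectedComponentsWithStats(m.astype(np.uint8))
        for i in range(1,k):
            if st[i,4]>25 and (n=='top' and 140<c[i,0]<380 and 170<c[i,1]<240 or n=='side' and 180<c[i,0]<320 and 100<c[i,1]<310):
                r=cv2.minAreaRect(np.argwhere(l==i)[:,::-1].astype(np.float32))
                print(n,nm,st[i],c[i].round(1),np.round(cv2.boxPoints(r),1).tolist())
E
```

```text
side red [284 116   7   7  40] [287.3 118.7] [[284.0, 116.0], [290.0, 116.0], [290.0, 122.0], [284.0, 122.0]]
side red [238 182  37  35 596] [263.5 198. ] [[237.89999389648438, 183.3000030517578], [273.1000061035156, 181.8000030517578], [274.5, 215.89999389648438], [239.3000030517578, 217.39999389648438]]
side red [241 203  10   6  54] [245.3 205.5] [[241.0, 203.0], [250.0, 203.0], [250.0, 208.0], [241.0, 208.0]]
side yel [282 143  13  10  87] [287.3 148. ] [[282.0, 152.0], [282.0, 143.0], [294.0, 143.0], [294.0, 152.0]]
top red [ 259  181   50   42 1387] [283.5 201.6] [[257.8999938964844, 192.39999389648438], [300.1000061035156, 180.0], [309.1000061035156, 210.60000610351562], [266.8999938964844, 223.0]]
top red [359 205   9   9  61] [362.7 208.9] [[359.0, 205.0], [367.0, 205.0], [367.0, 213.0], [359.0, 213.0]]
top yel [225 191  10  14  99] [228.9 197.8] [[222.8000030517578, 192.8000030517578], [231.0, 190.39999389648438], [234.39999389648438, 202.5], [226.1999969482422, 204.8000030517578]]
top green [170 212  41  17 340] [189.6 220.9] [[169.3000030517578, 218.89999389648438], [208.6999969482422, 211.5], [210.89999389648438, 223.0], [171.5, 230.39999389648438]]
```

View pics/zz.png

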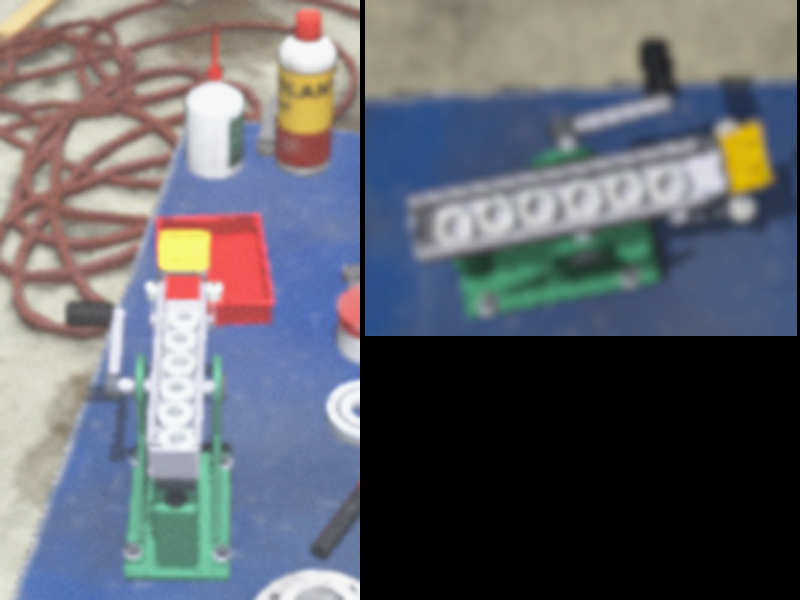

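View pics/zt.png

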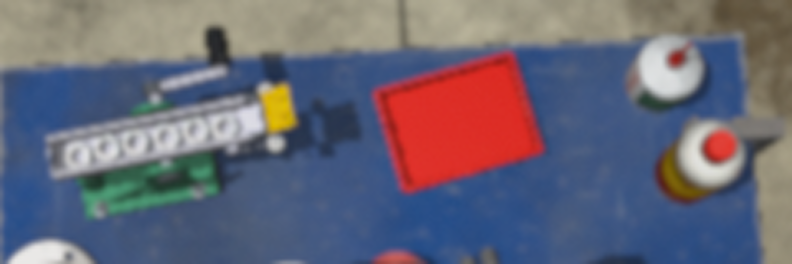

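The zoomed views show the grip at zz (655,68) top and (90,314) side, six nuts in line, the shutter open, and the trough tail at (413,225) top and (175,450) side. Now a pose fit from these points.

```bash
python3 - <<'E'
from h import *
import pickle
from scipy.optimize import least_squares
S=pickle.load(open('S0.pkl','rb'))
T=lambda u,v:(150+(u-365+.5)/4.8-.5,165+(v+.5)/4.8-.5)
D=lambda u,v:(185+(u+.5)/3-.5,110+(v+.5)/3-.5)
# local pts (None = free)
obs=[('top',[79,-70,138],T(656,67)),('side',[79,-70,138],D(90,314)),
('top',[0,106,158],T(413,226)),('side',[0,106,158],D(175,450)),
('side',[-43,None,2],D(125,577)),('side',[43,None,2],D(229,577))]
obs[4]=('side',[43,None,4],D(125,577));obs[5]=('side',[-43,None,4],D(229,577))
nt=[T(*p) for p in[(668,185),(626,188),(582,200),(539,208),(497,215),(455,225)]]
ns=[D(*p) for p in[(185,317),(182,340),(180,362),(178,388),(176,412),(176,438)]]
def W(p,l):
    c,s=np.cos(p[2]),np.sin(p[2]);return [p[0]+c*l[0]-s*l[1],p[1]+s*l[0]+c*l[1],l[2]]
def f(q):
    r=[]
    for n,l,uv in obs:
        l=[q[3] if a is None else a for a in l]
        r+=list(proj(S[n],W(q,l))[0]-uv)
    for i in range(6):
        y=q[4+i]
        r+=list(proj(S['top'],W(q,[0,y,143]))[0]-nt[i])+list(proj(S['side'],W(q,[0,y,143]))[0]-ns[i])
    return r
q0=[760,220,-.2,100]+[-70+27*i for i in range(6)]
R=least_squares(f,q0,x_scale=[100,100,.1]+[100]*7,loss='soft_l1');q=R.x
print(np.round(q,3));print(np.round(f(q),1))
for l in([0,-100,128],[0,-103,159],[79,-70,149.5],[0,-117,0]):print(l,np.round(W(q,l),1))
# tray
t=S['top']
C=[(258,192.5),(300,180),(309,210.5),(267,223)]
P=np.array([onz(t,c,28)[:2] for c in C]);print('tray',P.round(1).tolist(),P.mean(0),[np.linalg.norm(P[i]-P[i-1]).round(1) for i in range(4)],np.arctan2(*(P[1]-P[0])[::-1]))
# shutter
Y=[(222.8,192.8),(231,190.4),(234.4,202.5),(226.2,204.8)]
print('yel top mid outer edge', (232.9,196.5))
m=S['side'];
for uv in (D(158,231),D(210,231),D(160,271),D(210,271)):print(uv)
print('edge',tri(t,T(768,152),m,D(184,231)),'near',tri(t,T(729,160),m,D(185,271)))
print('oil',onz(t,T(0,0),0),onz(t,(145+672/3.3,165+70/3.3),125),onz(t,(145+712/3.3,165+152/3.3),160))
np.save('q.npy',q[:3])
E
```

```text
[ 4.34735e+02  1.17201e+02  1.55000e-01  1.00802e+02 -6.43710e+01
 -3.55430e+01 -6.33400e+00  2.37920e+01  5.20190e+01  8.07950e+01]
[-0.3  1.2 -0.1  0.3  0.   1.1 -0.7 -1.1 -0.5 -0.4  0.   0.3 -0.2  0.1
 -1.1 -0.4 -0.3  1.2 -0.5 -0.6 -0.1  0.5 -0.3 -0.2 -0.3  0.7 -0.1 -0.5
 -0.2  0.9  0.1 -0.3 -0.2  0.5 -0.5 -0.3]
[0, -100, 128] [450.2  18.4 128. ]
[0, -103, 159] [450.6  15.4 159. ]
[79, -70, 149.5] [523.6  60.2 149.5]
[0, -117, 0] [452.8   1.6   0. ]
tray [[497.0, -95.3], [534.9, -243.4], [426.1, -267.6], [389.5, -121.2]] [ 461.84980993 -181.85795045] [np.float64(110.6), np.float64(152.8), np.float64(111.5), np.float64(151.0)] -1.3204928558911173
yel top mid outer edge (232.9, 196.5)
(237.33333333333334, 186.66666666666669)
(254.66666666666669, 186.66666666666669)
(238.0, 200.0)
(254.66666666666669, 200.0)
edge (array([456.41868104, -16.1091879 , 180.53852171]), np.float64(1.1525582889788026)) near (array([453.59637507,  10.55712932, 158.09823407]), np.float64(7.1531782213971935))
oil [636.84475065 574.60831925   0.        ] [ 484.8320148  -392.30286444  125.        ] [ 394.97609401 -417.47876864  160.        ]
```

```bash
cat > go.py <<'E'
# go.py x y z yawdeg(of tool y axis): delta in units from measured pose, shift in current tool axes
import sys
from h import *
from scipy.spatial.transform import Rotation as Ro
o=get_obs();w=o['tool_rot'];R=Ro.from_quat([w[1],w[2],w[3],w[0]]).as_matrix()
a=list(map(float,sys.argv[1:]))
p=np.array(o['ee_pos']);y=np.radians(a[3]);Y=np.array([np.cos(y),np.sin(y),0]);Z=np.array([0,0,-1.]);G=np.c_[np.cross(Y,Z),Y,Z]
print('t',round(float(o['t']),2),'p',p.round(1),'yaw',np.degrees(np.arctan2(R[1,1],R[0,1])).round(1),'F',np.round(o['wrist_force'],1),'w',round(float(o['grip_width']),1))
d=np.array(a[:3])-p
print('before-turn shift',(R.T@d/60).round(3),'after-turn shift',(G.T@d/60).round(3),'turn',(np.degrees(Ro.from_matrix(R.T@G).as_rotvec())/6).round(3))
E
python3 go.py 480.5 -255.5 270 -75.7
```

```text
t 0.1 p [ 276.7 -615.   230.1] yaw -65.8 F [-0.7  0.5  0.6] w 85.3
before-turn shift [ 5.556 -4.071 -0.657] after-turn shift [ 4.771 -4.966 -0.666] turn [-2.000e-02  1.000e-03  1.654e+00]
```

```bash
python3 -m pendant '[[-1,[0,0,-0.66],[0,0,1]],[-1,[0,0,0],[0,0,0.65]],[-1,[0.6,-0.62,0],[0,0,0]],[-1,[0.6,-0.62,0],[0,0,0]],[-1,[0.6,-0.62,0],[0,0,0]]]'; python3 -m pendant '[[-1,[0.6,-0.62,0],[0,0,0]],[-1,[0.6,-0.62,0],[0,0,0]],[-1,[0.6,-0.62,0],[0,0,0]],[-1,[0.6,-0.62,0],[0,0,0]],[-1,[0.57,-0.62,0],[0,0,0]]]';python3 -m pendant '[[-1,[0,0,0],[0,0,0]]]'; python3 go.py 480.5 -255.5 10 -75.7
```

```text
t: 0.72
ee_pos: [354.3, -479.2, 270.1]
tool_rot: [-0.001, 0.992, 0.124, -0.0]
wrist_force: [0.8, 0.9, 0.3]
grip_width: 85.4
gripper_force: 0.0
t: 1.35
ee_pos: [481.0, -254.7, 270.4]
tool_rot: [-0.0, 0.992, 0.125, -0.0]
wrist_force: [0.9, -0.2, -0.3]
grip_width: 85.3
gripper_force: 0.0
t: 1.48
ee_pos: [481.6, -253.4, 270.4]
tool_rot: [-0.001, 0.992, 0.127, -0.0]
wrist_force: [-0.3, -0.2, -0.3]
grip_width: 85.3
gripper_force: 0.0
t 1.48 p [ 481.6 -253.4  270.4] yaw -75.4 F [-0.3 -0.2 -0.3] w 85.3
before-turn shift [-0.026  0.035  4.34 ] after-turn shift [-0.026  0.03   4.34 ] turn [-0.012  0.001  0.05 ]
```

```bash
python3 -m pendant '[[-0.5,[0,0.03,0.9],[0,0,0.05]],[-0.3,[-0.02,0,0.9],[0,0,0]],[-0.3,[0,0,0.9],[0,0,0]],[-0.3,[0,0,0.9],[0,0,0]],[-0.3,[0,0,0.7],[0,0,0]]]' 40; python3 -m pendant '[[1,[0,0,0],[0,0,0]],[1,[0,0,0],[0,0,0]],[1,[0,0,0],[0,0,0]],[1,[0,0,0],[0,0,0]]]' 40; python3 - <<'E'
from h import *
import subprocess
q=np.load('q.npy');c,s=np.cos(q[2]),np.sin(q[2])
for y in(-194,-196): print(q[0]-s*y,q[1]+c*y,np.degrees(q[2])-90)
s=shot('top');im=s['image'][165:245,145:385]
cv2.imwrite('pics/g.png',cv2.resize(im,None,fx=3.3,fy=3.3,interpolation=cv2.INTER_CUBIC)[:,:,::-1])
E
python3 go.py 465 -74.5 10 -81.1
```

```text
t: 2.1
ee_pos: [478.0, -258.8, 10.2]
tool_rot: [-0.001, 0.993, 0.122, -0.001]
wrist_force: [0.3, -0.4, 0.2]
grip_width: 55.6
gripper_force: 0.0
t: 2.6
ee_pos: [481.6, -259.6, 15.3]
tool_rot: [0.001, 0.993, 0.122, 0.002]
wrist_force: [0.1, -0.4, 6.2]
grip_width: 1.6
gripper_force: 42.2
464.653741345285 -74.47837098540712 -81.12834753307432
464.9621844783794 -76.45444356343835 -81.12834753307432
t 2.65 p [ 481.6 -259.7   15.3] yaw -76.0 F [-1.  -0.4  6.3] w 1.5
before-turn shift [ 0.48  -3.061  0.08 ] after-turn shift [ 0.204 -3.092  0.089] turn [ 0.03  -0.028  0.856]
```

View pics/g.png

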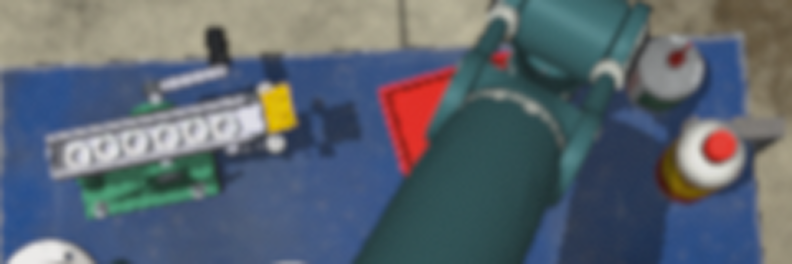

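```bash
python3 -m pendant '[[1,[0.03,-0.3,0],[0,0,0.2]],[1,[0.03,-0.3,0],[0,0,0.2]],[1,[0.03,-0.3,0],[0,0,0.2]],[1,[0.03,-0.3,0],[0,0,0.2]],[1,[0.03,-0.3,0],[0,0,0.06]]]' 40; python3 -m pendant '[[1,[0.03,-0.3,0],[0,0,0]],[1,[0.03,-0.3,0],[0,0,0]],[1,[0.02,-0.3,0],[0,0,0]],[1,[0,-0.3,0],[0,0,0]]]';  python3 go.py 465 -74.5 10 -81.1
```

```text
t: 3.28
ee_pos: [473.2, -170.0, 15.3]
tool_rot: [0.002, 0.997, 0.078, 0.003]
wrist_force: [-0.7, -4.2, 4.0]
grip_width: 1.6
gripper_force: 42.0
t: 3.78
ee_pos: [467.3, -97.6, 15.3]
tool_rot: [0.002, 0.997, 0.078, 0.003]
wrist_force: [1.4, -5.7, 6.2]
grip_width: 1.4
gripper_force: 42.3
t 3.77 p [467.3 -97.6  15.3] yaw -81.1 F [ 1.4 -5.7  6.2] w 1.4
before-turn shift [ 0.021 -0.387  0.087] after-turn shift [ 0.022 -0.387  0.088] turn [ 0.039 -0.054  0.003]
```

```bash
python3 -m pendant '[[1,[0.01,-0.2,0],[0,0,0]],[1,[0.01,-0.17,0],[0,0,0]],[1,[0,0,0],[0,0,0]],[0,[0,0,0],[0,0,0]],[0,[0,0,0],[0,0,0]]]' 40; python3 -m pendant '[[-0.3,[0,0,0],[0,0,0]],[-0.3,[0,0,-0.3],[0,0,0]],[-0.3,[0,0.3,-1],[0,0,0]],[-0.3,[0,0.3,-1],[0,0,0]],[0,[0,0.3,-0.9],[0,0,0]]]'; python3 - <<'E'
from h import *
import pickle
S={n:shot(n) for n in('side','top')}
pickle.dump(S,open('S1.pkl','wb'))
C=np.zeros((600,800,3),np.uint8)
C[:300]=cv2.resize(S['top']['image'][165:255,150:390],(800,300),interpolation=cv2.INTER_CUBIC)
C[300:,:400]=cv2.resize(S['side']['image'][170:290,185:345],(400,300),interpolation=cv2.INTER_CUBIC)
cv2.imwrite('pics/p1.png',C[:,:,::-1])
E
python3 go.py 523.6 60 250 -81.1
```

```text
t: 4.4
ee_pos: [461.7, -74.3, 12.9]
tool_rot: [-0.0, 0.997, 0.077, -0.0]
wrist_force: [0.2, -0.3, -0.2]
grip_width: 37.7
gripper_force: 0.0
t: 5.03
ee_pos: [470.2, -128.2, 206.5]
tool_rot: [0.0, 0.997, 0.077, 0.0]
wrist_force: [0.6, 0.1, 0.8]
grip_width: 42.9
gripper_force: 0.0
t 5.12 p [ 475.1 -130.7  212.2] yaw -81.2 F [ 0.6  0.  -0.2] w 42.7
before-turn shift [ 1.292 -3.013 -0.634] after-turn shift [ 1.291 -3.014 -0.629] turn [ 0.065 -0.115 -0.021]
```

View pics/p1.png

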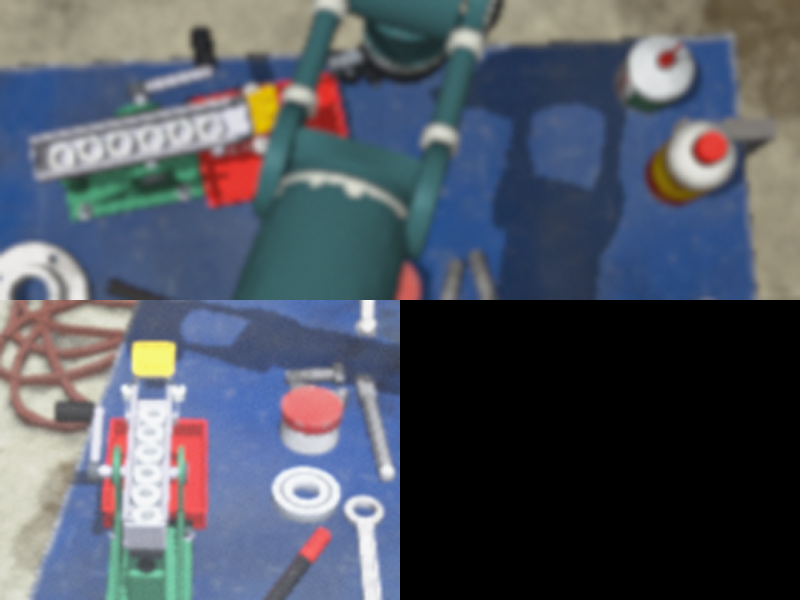

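The tray now sits under the lip in both views (side rim corners near (108,420), (205,420), (207,525), (103,525)). Checking its pose and planning the lever press.

```bash
python3 - <<'E'
from h import *
import pickle
S=pickle.load(open('S1.pkl','rb'));q=np.load('q.npy')
def L(P): 
    c,s=np.cos(q[2]),np.sin(q[2]);d=np.array(P[:2])-q[:2];return np.array([c*d[0]+s*d[1],-s*d[0]+c*d[1]]).round(1)
D=lambda u,v:(185+(u+.5)/2.5-.5,170+(v-300+.5)/2.5-.5)
for c in[(108,420),(205,420),(207,520),(103,520)]:print(L(onz(S['side'],D(*c),28)))
T=lambda u,v:(150+(u+.5)/3.333-.5,165+(v+.5)/3.333-.5)
for c in[(334,75),(347,130),(210,206)]:print('t',L(onz(S['top'],T(*c),28)))
E
```

```text
[  56.7 -189.8]
[ -56.1 -192.3]
[-58.3 -28.8]
[ 50.9 -26.2]
t [  52.9 -195.7]
t [  -6.7 -197.5]
t [-56.6 -44.3]
```

```bash
python3 -m pendant '[[1,[0.4,-0.6,0],[0,0,0]],[1,[0.4,-0.6,0],[0,0,0]],[1,[0.4,-0.6,0],[0,0,0]],[1,[0.15,-0.6,0],[0,0,0]],[1,[0,-0.6,0],[0,0,0]]]'; python3 -m pendant '[[1,[0,0,0],[0,0,0]]]'; python3 go.py 526.5 60.7 165 -81.1
```

```text
t: 5.75
ee_pos: [522.3, 64.0, 203.2]
tool_rot: [-0.0, 0.997, 0.077, -0.001]
wrist_force: [1.0, -0.9, -0.9]
grip_width: 0.2
gripper_force: 0.0
t: 5.88
ee_pos: [521.5, 64.6, 203.2]
tool_rot: [-0.0, 0.997, 0.079, -0.001]
wrist_force: [0.1, -0.7, -1.0]
grip_width: 0.1
gripper_force: 0.0
t 5.88 p [521.5  64.6 203.2] yaw -80.9 F [ 0.1 -0.7 -1. ] w 0.1
before-turn shift [0.074 0.078 0.636] after-turn shift [0.073 0.077 0.636] turn [-0.007  0.023  0.025]
```

```bash
python3 -m pendant '[[1,[0.07,0.07,0.4],[0,0,0]],[1,[0,0,0.4],[0,0,0]],[1,[0,0,0],[0,0,0]]]'; python3 - <<'E'
from h import *
import pickle
S={n:shot(n) for n in('side','top')}
pickle.dump(S,open('S2.pkl','wb'))
C=np.zeros((600,800,3),np.uint8)
C[:,:480]=cv2.resize(S['side']['image'][170:290,195:291],(480,600),interpolation=cv2.INTER_CUBIC)
C[:280,480:]=cv2.resize(S['top']['image'][165:235,150:230],(320,280),interpolation=cv2.INTER_CUBIC)
C[300:540,480:]=cv2.resize(S['top']['image'][100:340,100:420],(320,240),interpolation=cv2.INTER_CUBIC)
cv2.imwrite('pics/p2.png',C[:,:,::-1])
E
python3 go.py 526.5 60.7 150 -81.1
```

```text
t: 6.25
ee_pos: [525.0, 58.1, 153.7]
tool_rot: [0.0, 0.997, 0.077, -0.003]
wrist_force: [0.2, 0.1, -0.4]
grip_width: 0.6
gripper_force: 0.0
t 6.35 p [527.2  58.5 156.5] yaw -81.2 F [ 0.1 -0.3 -0.4] w 0.1
before-turn shift [-0.006 -0.039  0.108] after-turn shift [-0.006 -0.039  0.108] turn [ 0.001  0.008 -0.012]
```

View pics/p2.png

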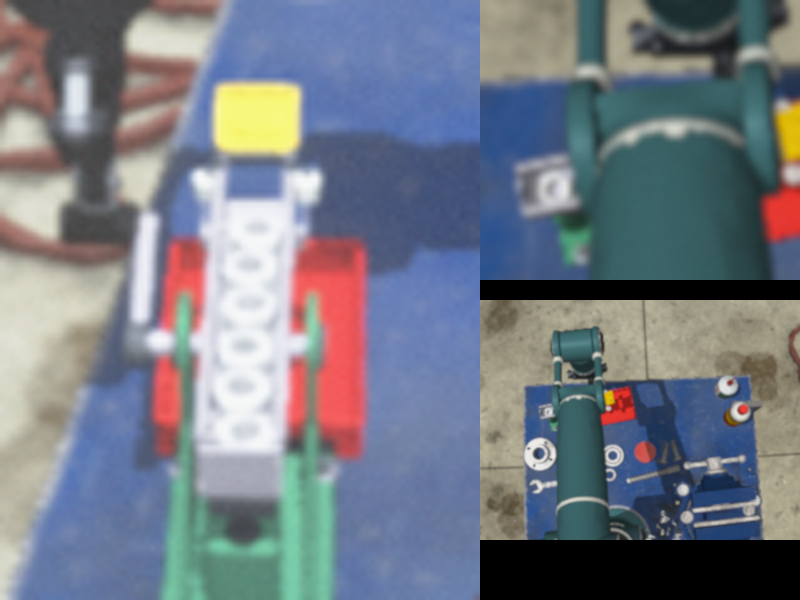

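Side view: the fingers (95,220) rest at the grip, and all six nuts are visible down the trough (258,228)…(245,430). Pressing now.

```bash
python3 -m pendant '[[1,[0,-0.04,0.15],[0,0,0]],[1,[0,0,0.15],[0,0,0]]]' |egrep 'ee|wrist'; python3 -m pendant '[[1,[0,0,0.15],[0,0,0]],[1,[0,0,0.1],[0,0,0]]]'|egrep 'ee|wrist';python3 -m pendant '[[1,[0,0,0],[0,0,0]]]'|egrep '^t|ee|wrist'
cat > look.py <<'E'
import sys
from h import *
C=np.zeros((600,800,3),np.uint8)
s=shot('side');t=shot('top')
cv2.imwrite('pics/raw_%s.png'%sys.argv[1],np.hstack([s['image'],t['image']])[:,:,::-1])
C[:,:480]=cv2.resize(s['image'][170:290,195:291],(480,600),interpolation=cv2.INTER_CUBIC)
C[:400,480:]=cv2.resize(t['image'][160:240,170:234],(320,400),interpolation=cv2.INTER_CUBIC)
cv2.imwrite('pics/%s.png'%sys.argv[1],C[:,:,::-1])
o=get_obs();print(round(float(o['t']),2),np.round(o['ee_pos'],1),np.round(o['wrist_force'],1))
E
python3 look.py a
```

```text
ee_pos: [529.4, 59.7, 141.6]
wrist_force: [-0.7, -6.0, 12.5]
ee_pos: [530.3, 59.6, 126.7]
wrist_force: [-0.4, -2.5, 11.0]
t: 6.98
ee_pos: [530.0, 60.1, 126.2]
tool_rot: [0.001, 0.997, 0.078, 0.003]
wrist_force: [-0.4, -5.1, 8.5]
7.08 [530.   60.1 126.6] [ 0.9 -4.2  8.5]
```

```bash
cat > prof.py <<'E'
from h import *
import sys,pickle
q=np.load('q.npy')
def W(x,y,z,th=0):
    z=z-120;c,s=np.cos(th),np.sin(th)
    y,z=y*c-z*s,y*s+z*c+120
    c,s=np.cos(q[2]),np.sin(q[2]);return [q[0]+c*x-s*y,q[1]+s*x+c*y,z]
def strip(s,th):
    g=cv2.cvtColor(s['image'],cv2.COLOR_RGB2GRAY)
    ys=np.arange(-96,106,2.);xs=np.arange(-14,15,2.)
    uv=proj(s,[W(x,y,143,th) for y in ys for x in xs]).astype(np.float32)
    return cv2.remap(g,uv[:,0].reshape(len(ys),-1),uv[:,1].reshape(len(ys),-1),cv2.INTER_LINEAR)
def tail(s,z=158):
    # brightness along image column through tail: for theta
    return [(th,proj(s,W(0,106,z,th)).round(1)[0].tolist()) for th in(0,.1,.2,.3,.35,.4,.5,.6)]
def show(st):
    print('centre',st[:,6:9].mean(1).astype(int).tolist());print('allmin',st[:,2:13].min(1).tolist())
E
python3 - <<'E'
from prof import *
S=pickle.load(open('S2.pkl','rb'))
show(strip(S['side'],0)); print(tail(S['side']))
im=cv2.imread('pics/raw_a.png')[:,:512]
r=im[170:290,240:246].mean(1).astype(int);print(r.tolist())
r=S['side']['image'][170:290,240:246,::-1].mean(1).astype(int);print(r.tolist())
E
```

```text
centre [122, 122, 126, 141, 161, 192, 220, 229, 237, 239, 240, 239, 238, 233, 228, 223, 218, 224, 229, 237, 244, 245, 245, 244, 243, 241, 239, 233, 227, 218, 213, 214, 220, 230, 238, 243, 245, 244, 243, 242, 240, 238, 232, 227, 222, 220, 223, 230, 239, 242, 245, 243, 241, 239, 237, 240, 238, 233, 223, 213, 210, 211, 221, 232, 241, 245, 245, 243, 242, 242, 239, 234, 226, 218, 215, 216, 223, 233, 244, 245, 246, 244, 243, 242, 242, 239, 233, 225, 217, 215, 217, 222, 231, 236, 236, 223, 205, 185, 174, 169, 169]
allmin [121, 121, 125, 140, 156, 190, 220, 227, 235, 237, 239, 239, 237, 231, 225, 220, 216, 221, 227, 236, 238, 230, 222, 219, 218, 224, 229, 231, 225, 218, 213, 213, 219, 229, 237, 233, 228, 221, 218, 218, 225, 231, 232, 226, 219, 217, 222, 229, 237, 233, 227, 217, 209, 206, 208, 217, 226, 231, 222, 211, 208, 209, 220, 231, 240, 230, 220, 211, 207, 211, 221, 231, 223, 214, 212, 214, 221, 232, 228, 217, 207, 199, 206, 212, 221, 229, 231, 223, 217, 214, 216, 220, 227, 222, 224, 216, 202, 184, 174, 168, 168]
[(0, [242.3, 258.5]), (0.1, [242.3, 253.8]), (0.2, [242.3, 248.9]), (0.3, 
[... 3405 characters left out ...]
, [223, 218, 212], [235, 230, 227], [246, 244, 243], [246, 246, 245], [244, 242, 240], [242, 239, 236], [244, 242, 239], [240, 236, 233], [230, 224, 221], [227, 222, 217], [235, 230, 226], [243, 239, 236], [242, 236, 234], [221, 209, 206], [191, 176, 174], [183, 168, 166], [183, 168, 166], [184, 169, 167], [183, 169, 167], [181, 167, 166], [179, 164, 163], [171, 158, 156], [142, 132, 128], [111, 103, 99], [98, 91, 86], [92, 86, 81], [86, 83, 75], [82, 79, 72], [79, 75, 69], [81, 77, 70], [89, 89, 76], [112, 124, 88], [141, 165, 104], [146, 173, 107], [130, 152, 97], [121, 140, 91], [120, 138, 90], [119, 138, 89], [119, 139, 90], [119, 138, 89], [119, 138, 90], [119, 137, 88], [119, 137, 89]]
```

```bash
cat > st.py <<'E'
from prof import *
import time
from scipy.optimize import brentq
o=get_obs();z=o['ee_pos'][2]
f=lambda t:120-70*np.sin(t)+18*np.cos(t)+11.5-z
th=brentq(f,-.2,1.2) if len(sys.argv)<2 else float(sys.argv[1])
s=shot('side');t=shot('top')
pickle.dump((s,t,th),open('L_%.2f.pkl'%o['t'],'wb'))
a=strip(s,th)[:,6:9].mean(1).astype(int);b=strip(t,th)[75:,5:10].mean(1).astype(int)
print('t %.2f z %.1f th %.3f Fz %.1f'%(o['t'],z,th,o['wrist_force'][2]));print('side',a.tolist());print('top',b.tolist())
E
python3 -m pendant '[[1,[0,0,0.04],[0,0,0]],[1,[0,0,0.04],[0,0,0]],[1,[0,0,0],[0,0,0]]]'|egrep 'ee|wrist'; python3 st.py
python3 -m pendant '[[1,[0,0,0.02],[0,0,0]],[1,[0,0,0.02],[0,0,0]]]'|egrep 'ee|wrist'; python3 st.py
```

```text
ee_pos: [529.9, 60.1, 121.7]
wrist_force: [1.0, -5.6, 8.7]
t 7.45 z 121.7 th 0.388 Fz 8.7
side [106, 105, 105, 105, 105, 118, 131, 144, 157, 172, 188, 204, 220, 229, 233, 236, 240, 243, 244, 244, 245, 245, 245, 244, 244, 244, 243, 242, 241, 241, 241, 241, 241, 241, 242, 242, 243, 243, 243, 243, 243, 244, 244, 244, 244, 244, 244, 244, 245, 245, 245, 245, 245, 244, 244, 243, 243, 242, 241, 240, 241, 240, 240, 241, 242, 243, 243, 243, 243, 243, 242, 242, 241, 240, 241, 241, 241, 241, 241, 241, 240, 239, 237, 235, 232, 229, 226, 224, 222, 220, 219, 218, 217, 216, 216, 216, 217, 217, 217, 217, 217]
top [77, 79, 83, 86, 87, 88, 90, 95, 108, 125, 142, 150, 149, 140, 135, 141, 158, 176, 182, 173, 150, 132, 122, 129, 136, 142]
ee_pos: [530.0, 60.0, 119.5]
wrist_force: [-0.1, -5.6, 7.8]
t 7.80 z 119.5 th 0.419 Fz 7.8
side [98, 102, 106, 110, 114, 123, 137, 150, 164, 177, 189, 201, 212, 224, 232, 235, 237, 239, 241, 242, 242, 241, 241, 241, 241, 241, 241, 241, 241, 241, 241, 242, 242, 243, 243, 244, 244, 244, 244, 244, 244, 244, 244, 244, 244, 244, 244, 244, 245, 244, 244, 244, 244, 243, 243, 243, 242, 242, 242, 243, 242, 243, 243, 243, 243, 243, 243, 242, 242, 242, 241, 241, 241, 241, 241, 242, 242, 241, 241, 241, 239, 236, 234, 231, 229, 227, 224, 223, 222, 221, 220, 220, 220, 219, 219, 219, 220, 220, 220, 220, 221]
top [75, 78, 81, 85, 87, 89, 90, 94, 102, 119, 134, 145, 142, 137, 134, 142, 154, 167, 170, 163, 146, 130, 129, 134, 143, 144]
```

```bash
cat > st2.py <<'E'
from prof import *
from scipy.optimize import brentq
z=np.mean([get_obs()['ee_pos'][2]]);f=lambda t:120-70*np.sin(t)+18*np.cos(t)+11.5-z
th=brentq(f,-.2,1.2);t=shot('top');o=get_obs()
pickle.dump((t,th),open('T_%.2f.pkl'%o['t'],'wb'))
print('t %.2f z %.1f th %.3f Fz %.1f'%(o['t'],z,th,o['wrist_force'][2]),strip(t,th)[83:,5:10].mean(1).astype(int).tolist())
E
for i in 1; do python3 -m pendant '[[1,[0,0,0.02],[0,0,0]],[1,[0,0,0],[0,0,0]]]'>/dev/null; python3 st2.py
python3 -m pendant '[[1,[0,0,0.02],[0,0,0]],[1,[0,0,0],[0,0,0]]]'>/dev/null; python3 st2.py; done
```

```text
t 8.20 z 118.1 th 0.438 Fz 7.7 [97, 110, 125, 137, 140, 136, 136, 141, 155, 165, 169, 155, 140, 125, 127, 135, 144, 147]
t 8.50 z 116.9 th 0.456 Fz 8.2 [93, 102, 115, 127, 135, 133, 132, 133, 142, 149, 149, 141, 128, 120, 119, 127, 135, 140]
```

```bash
python3 -m pendant '[[1,[0,0,0.02],[0,0,0]],[1,[0,0,0],[0,0,0]]]'>/dev/null; python3 st2.py
python3 -m pendant '[[1,[0,0,0.02],[0,0,0]],[1,[0,0,0],[0,0,0]]]'>/dev/null; python3 st2.py
```

```text
t 8.80 z 115.6 th 0.473 Fz 7.8 [92, 97, 108, 119, 129, 131, 131, 137, 144, 151, 149, 141, 129, 123, 129, 139, 149, 149]
t 9.10 z 114.4 th 0.491 Fz 8.0 [91, 94, 100, 108, 116, 121, 125, 131, 138, 142, 142, 136, 128, 121, 127, 135, 146, 148]
```

```bash
python3 -m pendant '[[1,[0,0,0.02],[0,0,0]],[1,[0,0,0],[0,0,0]]]'>/dev/null; python3 st2.py
```

```text
t 9.40 z 113.2 th 0.508 Fz 6.7 [90, 92, 95, 100, 107, 115, 126, 137, 148, 152, 150, 137, 125, 121, 128, 139, 147, 150]
```

```bash
python3 -m pendant '[[1,[0,0,0],[0,0,0]],[1,[0,0,0],[0,0,0]]]'>/dev/null; python3 st2.py
python3 - <<'E'
from prof import *
import glob
for k in('T_8.20','T_9.10','T_9.40'):
    f=sorted(glob.glob(k+'*'))[0];t,th=pickle.load(open(f,'rb'))
    g=cv2.cvtColor(t['image'],cv2.COLOR_RGB2GRAY)
    print(f,proj(t,[W(0,82,143,th),W(0,106,158,th)]).round(1).tolist());print(g[200:216,155:176])
E
```

```text
t 9.70 z 113.2 th 0.508 Fz 7.2 [89, 90, 93, 100, 115, 133, 154, 171, 176, 165, 144, 126, 115, 119, 127, 137, 144, 146]
T_8.20.pkl [[171.4, 209.3], [165.3, 209.0]]
[[ 77  77  75  77  77  78  79  79  78  78  80  83  85  88  92  95  95  98
  108 118 120]
 [ 78  77  77  78  77  78  78  78  80  86  94 101 106 113 120 127 127 120
  112 116 119]
 [ 80  80  80  80  80  79  78  81  92 108 120 126 130 134 141 146 142 128
  115 112 114]
 [ 81  84  84  84  83  80  80  90 113 135 137 131 128 130 132 132 126 117
  105 105 108]
 [ 85  88  88  87  83  81  87 105 131 149 136 114 105 107 110 115 120 120
  109 103 102]
 [ 85  89  89  87  84  84  95 116 139 150 132 107 101 111 127 140 153 153
  130 108 100]
 [ 85  86  86  84  82  84  99 122 138 143 130 115 116 139 164 173 175 171
  144 112  98]
 [ 85  86  85  83  81  84  98 121 135 139 133 121 122 154 182 177 162 156
  140 113  95]
 [ 84  86  85  82  82  84  97 117 133 141 143 130 122 149 174 159 134 133
  136 115  97]
 [ 86  87  86  84  84  86  95 114 132 147 155 138 123 146 168 150 124 128
  139 121  97]
 [ 87  88  86  86  89  89  96 112 129 147 155 1
[... 2725 characters left out ...]
4  83  82  84  87 102 126 141 152 154 134 112 131 158 150 126
  109  99  93]
 [ 86  87  85  84  85  85  87  99 122 139 148 149 134 116 125 146 145 128
  112 102  93]
 [ 87  87  86  87  88  89  91  99 118 136 145 149 145 128 125 146 157 146
  127 112  97]
 [ 88  87  88  89  90  93  93  98 114 134 144 155 159 141 131 147 165 160
  143 127 104]
 [ 88  87  89  91  92  94  94  98 112 132 144 156 162 148 138 146 159 159
  149 137 108]
 [ 88  87  88  90  92  93  94  96 109 129 142 151 155 145 140 140 141 140
  136 123  99]
 [ 87  87  87  89  90  92  95  96 106 126 136 137 135 125 120 115 110 107
  107  96  80]
 [ 88  88  88  88  89  90  93  95 102 118 123 115 102  90  85  81  77  78
   80  72  65]]
```

```bash
python3 -m pendant '[[1,[0,0,0],[0,0,0]],[1,[0,0,0],[0,0,0]]]'>/dev/null; python3 st2.py; python3 - <<'E'
from prof import *
import glob
f=[]
for k in ('T_8.20','T_9.10','T_9.40','T_9.70','T_10'):
    t,th=pickle.load(open(sorted(glob.glob(k+'*'))[-1],'rb'));f.append(cv2.resize(t['image'][185:235,150:190],(160,200),interpolation=cv2.INTER_CUBIC))
t,th=pickle.load(open(sorted(glob.glob('T_10*'))[-1],'rb'));s=shot('side')
A=np.hstack(f);B=np.zeros((400,800,3),np.uint8);B[:,:400]=cv2.resize(t['image'][160:240,150:230],(400,400),interpolation=cv2.INTER_CUBIC);B[:,400:]=cv2.resize(s['image'][170:270,195:295],(400,400),interpolation=cv2.INTER_CUBIC)
cv2.imwrite('pics/v.png',np.vstack([A,B])[:,:,::-1])
E
```

```text
t 10.00 z 113.2 th 0.508 Fz 7.2 [90, 93, 100, 115, 137, 162, 178, 183, 169, 148, 126, 117, 113, 119, 128, 137, 143, 146]
```

View pics/v.png

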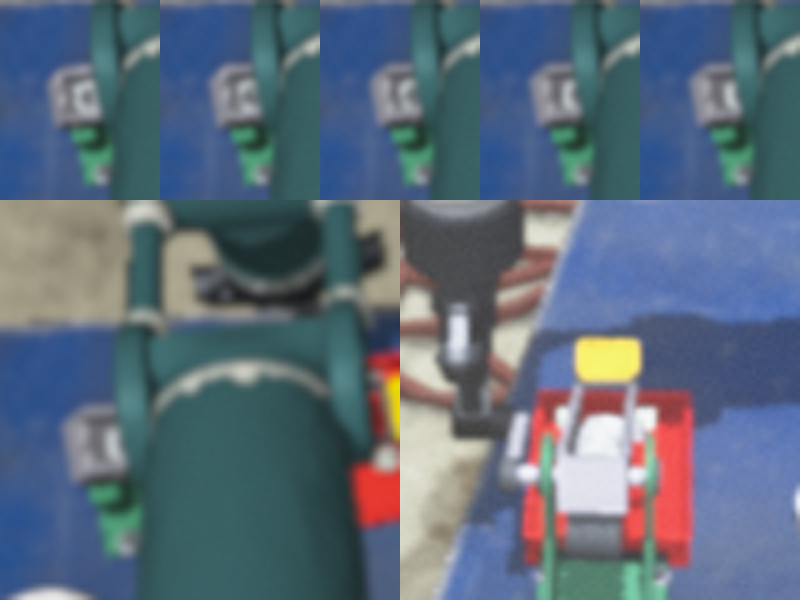

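The top strip shows the last nut drawing away from the tail wall at 0.51 rad, so the nuts are creeping. Hold and watch.

```bash
for i in 1 2 3; do python3 -m pendant '[[1,[0,0,0],[0,0,0]],[1,[0,0,0],[0,0,0]]]'>/dev/null; python3 st2.py; done
```

```text
t 10.35 z 113.2 th 0.508 Fz 8.1 [91, 99, 112, 132, 148, 157, 146, 132, 118, 111, 110, 112, 114, 119, 128, 137, 144, 146]
t 10.65 z 113.2 th 0.508 Fz 7.4 [91, 92, 95, 100, 103, 106, 107, 109, 110, 111, 111, 112, 114, 119, 127, 137, 144, 146]
t 10.95 z 113.2 th 0.508 Fz 7.9 [91, 92, 95, 100, 103, 106, 108, 109, 110, 111, 111, 112, 113, 119, 128, 137, 144, 146]
```

```bash
python3 -m pendant '[[1,[0,0,-0.2],[0,0,0]],[1,[0,0,-0.2],[0,0,0]],[1,[0,0,0],[0,0,0]]]'>/dev/null; python3 st.py
```

```text
t 11.32 z 138.0 th 0.162 Fz 8.0
side [126, 126, 127, 131, 136, 149, 168, 187, 203, 220, 229, 231, 233, 233, 232, 232, 235, 238, 240, 243, 245, 245, 245, 244, 242, 240, 236, 233, 232, 232, 233, 237, 239, 241, 243, 243, 243, 242, 240, 238, 236, 235, 236, 238, 240, 243, 245, 244, 244, 243, 241, 238, 235, 232, 229, 227, 232, 236, 240, 244, 245, 244, 243, 240, 236, 232, 230, 231, 231, 236, 241, 243, 245, 245, 245, 243, 240, 237, 234, 233, 234, 236, 240, 243, 243, 243, 241, 239, 237, 236, 235, 231, 223, 213, 202, 194, 192, 191, 190, 189, 190]
top [83, 86, 87, 88, 93, 105, 133, 164, 189, 200, 198, 193, 189, 188, 187, 183, 174, 160, 142, 130, 122, 121, 123, 126, 132, 135]
```

All six are still in, spaced 25.6 mm and gathered at the upturn. Now I'll press in small increments, easing back to count each time.

```bash
cat > cnt.py <<'E'
from prof import *
from scipy.signal import find_peaks
from scipy.optimize import brentq
o=get_obs();z=o['ee_pos'][2];th=max(0,brentq(lambda t:120-70*np.sin(t)+18*np.cos(t)+11.5-z,-.6,1.2))
s=shot('side');a=strip(s,th)[:,6:9].mean(1)
pickle.dump((s,th),open('C_%.2f.pkl'%o['t'],'wb'))
p=find_peaks(-a[8:92],prominence=1.5)[0]+8
print('t %.2f z %.1f th %.3f'%(o['t'],z,th),'dips y',(-96+2*p).tolist());print(a[::2].astype(int).tolist())
E
python3 -m pendant '[[1,[0,0,0.2],[0,0,0]],[1,[0,0,0.2],[0,0,0]],[1,[0,0,0.03],[0,0,0]],[1,[0,0,0],[0,0,0]],[1,[0,0,0],[0,0,0]]]'|egrep 'ee|wris';python3 -m pendant '[[1,[0,0,0],[0,0,0]],[1,[0,0,-0.23],[0,0,0]],[1,[0,0,-0.2],[0,0,0]],[1,[0,0,0],[0,0,0]]]'>/dev/null; python3 cnt.py
```

```text
ee_pos: [528.4, 61.1, 110.5]
wrist_force: [-0.2, -3.5, 5.6]
t 12.55 z 137.5 th 0.169 dips y [-52, -28, 0, 32]
[138, 165, 204, 223, 228, 229, 232, 239, 243, 243, 238, 231, 232, 238, 242, 242, 238, 232, 234, 240, 245, 244, 242, 237, 234, 239, 243, 242, 238, 232, 226, 219, 215, 220, 225, 227, 228, 227, 227, 227, 228, 228, 228, 228, 229, 231, 224, 207, 194, 191, 191]
```

```bash
python3 - <<'E'
from prof import *
import glob
s1=pickle.load(open('L_11.32.pkl','rb'))[0];s2,th=pickle.load(open(glob.glob('C_12.5*')[0],'rb'))
f=[cv2.resize(s['image'][175:275,205:270],(390,600),interpolation=cv2.INTER_CUBIC) for s in(s1,s2)]
cv2.imwrite('pics/w.png',np.hstack(f)[:,:,::-1])
E
```

```text
(no output)
```

View pics/w.png

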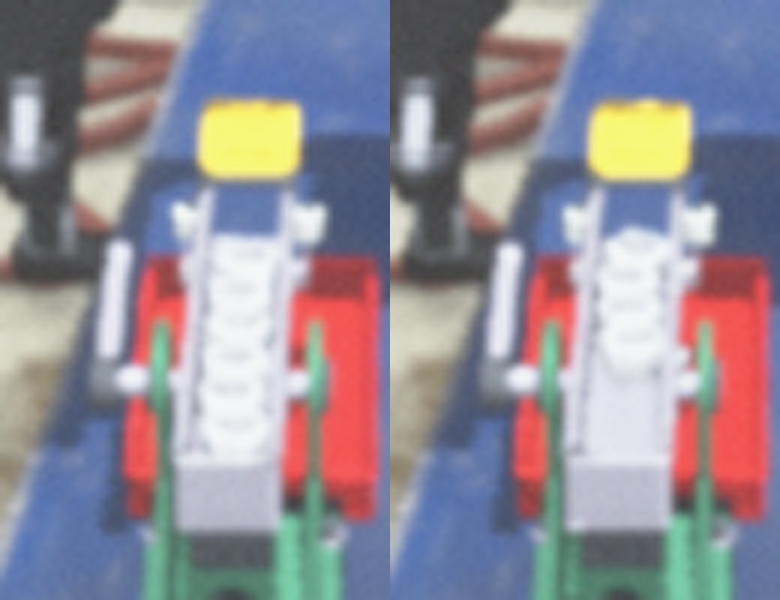

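Right panel: four nuts remain (holes at rows 247, 275, 303, 335) and two have dropped. One more is needed, so I'll use gentler presses.

```bash
python3 -m pendant '[[1,[0,0,0.2],[0,0,0]],[1,[0,0,0.2],[0,0,0]],[1,[0,0,0],[0,0,0]],[1,[0,0,-0.2],[0,0,0]],[1,[0,0,-0.2],[0,0,0]]]'|egrep 'ee|wris';python3 -m pendant '[[1,[0,0,0],[0,0,0]]]'>/dev/null; python3 cnt.py
```

```text
ee_pos: [526.7, 62.4, 136.1]
wrist_force: [-1.6, 3.9, 5.1]
t 13.35 z 137.6 th 0.167 dips y [-78, -52, -28, -4, 28]
[150, 186, 227, 233, 231, 230, 235, 243, 245, 241, 235, 230, 235, 240, 242, 240, 235, 230, 235, 241, 244, 243, 238, 233, 235, 241, 241, 237, 233, 228, 222, 219, 222, 226, 227, 227, 227, 227, 227, 228, 228, 228, 228, 227, 230, 234, 227, 208, 194, 191, 191]
```

```bash
python3 -m pendant '[[1,[0,0,0.2],[0,0,0]],[1,[0,0,0.21],[0,0,0]],[1,[0,0,0],[0,0,0]],[1,[0,0,0],[0,0,0]],[1,[0,0,-0.2],[0,0,0]]]'|egrep 'ee|wris';python3 -m pendant '[[1,[0,0,-0.21],[0,0,0]],[1,[0,0,0],[0,0,0]]]'>/dev/null; python3 cnt.py
```

```text
ee_pos: [526.4, 61.4, 122.5]
wrist_force: [-2.9, -1.4, 5.3]
t 14.28 z 137.6 th 0.168 dips y [-62, -38, -14, 18]
[227, 226, 219, 225, 236, 244, 245, 241, 234, 232, 237, 244, 244, 240, 235, 233, 238, 244, 245, 242, 237, 235, 238, 243, 242, 237, 233, 227, 222, 220, 223, 226, 226, 228, 227, 228, 227, 227, 228, 228, 228, 228, 228, 228, 230, 233, 226, 208, 195, 191, 190]
```

```bash
python3 -m pendant '[[1,[0,0,0.2],[0,0,0]],[1,[0,0,0.21],[0,0,0]],[1,[0,0,0],[0,0,0]],[1,[0,0,-0.2],[0,0,0]],[1,[0,0,-0.21],[0,0,0]]]'|egrep 'ee|wris';python3 -m pendant '[[1,[0,0,0],[0,0,0]]]'>/dev/null; python3 cnt.py
```

```text
ee_pos: [526.8, 62.4, 136.0]
wrist_force: [-2.1, 3.6, 4.7]
t 15.07 z 137.6 th 0.167 dips y [-62, -38, -14, 18]
[227, 227, 221, 228, 238, 245, 245, 240, 233, 232, 237, 244, 244, 239, 234, 233, 239, 245, 245, 242, 238, 235, 238, 244, 242, 237, 232, 226, 221, 219, 223, 226, 227, 227, 227, 227, 227, 227, 228, 227, 228, 227, 227, 228, 230, 234, 228, 208, 193, 191, 191]
```

```bash
python3 -m pendant '[[1,[0,0,0.2],[0,0,0]],[1,[0,0,0.22],[0,0,0]],[1,[0,0,0],[0,0,0]],[1,[0,0,0],[0,0,0]],[1,[0,0,-0.2],[0,0,0]]]'|egrep 'ee|wris';python3 -m pendant '[[1,[0,0,-0.22],[0,0,0]],[1,[0,0,0],[0,0,0]]]'>/dev/null; python3 cnt.py
```

```text
ee_pos: [526.5, 61.3, 121.8]
wrist_force: [-2.9, -0.8, 5.8]
t 16.00 z 137.7 th 0.166 dips y [-62, -42, -14, 18]
[228, 222, 223, 234, 241, 243, 241, 234, 232, 236, 241, 242, 239, 234, 232, 236, 244, 245, 243, 239, 235, 237, 241, 243, 240, 235, 229, 221, 217, 218, 224, 226, 227, 227, 227, 227, 228, 227, 227, 227, 228, 228, 228, 228, 231, 236, 230, 210, 195, 191, 190]
```

```bash
python3 -m pendant '[[1,[0,0,0.2],[0,0,0]],[1,[0,0,0.22],[0,0,0]],[1,[0,0,0],[0,0,0]],[1,[0,0,0],[0,0,0]],[1,[0,0,-0.2],[0,0,0]]]'|egrep 'ee|wris';python3 -m pendant '[[1,[0,0,-0.22],[0,0,0]],[1,[0,0,0],[0,0,0]]]'>/dev/null; python3 cnt.py
```

```text
ee_pos: [526.6, 61.2, 121.8]
wrist_force: [-1.8, -2.5, 5.8]
t 16.93 z 137.6 th 0.167 dips y [-66, -42, -14, 16]
[228, 222, 223, 234, 241, 243, 240, 233, 233, 237, 242, 243, 239, 234, 233, 237, 244, 245, 243, 239, 235, 237, 241, 243, 238, 233, 228, 222, 218, 220, 224, 227, 228, 227, 227, 228, 228, 228, 227, 227, 227, 228, 228, 228, 230, 233, 226, 207, 194, 190, 190]
```

```bash
python3 -m pendant '[[1,[0,0,0.2],[0,0,0]],[1,[0,0,0.23],[0,0,0]],[1,[0,0,0],[0,0,0]],[1,[0,0,0],[0,0,0]],[1,[0,0,-0.2],[0,0,0]]]'|egrep 'ee|wris';python3 -m pendant '[[1,[0,0,-0.23],[0,0,0]],[1,[0,0,0],[0,0,0]]]'>/dev/null; python3 cnt.py
```

```text
ee_pos: [526.5, 61.3, 121.1]
wrist_force: [-2.3, -2.1, 5.8]
t 17.85 z 137.8 th 0.164 dips y [-66, -42, -18, 14, 70]
[224, 221, 230, 240, 244, 243, 237, 230, 232, 238, 243, 244, 238, 233, 235, 240, 246, 246, 242, 236, 235, 239, 244, 243, 236, 231, 225, 220, 220, 224, 227, 227, 228, 227, 227, 228, 227, 227, 227, 227, 228, 228, 228, 228, 232, 237, 230, 209, 195, 191, 190]
```

```bash
python3 -m pendant '[[1,[0,0,0.2],[0,0,0]],[1,[0,0,0.24],[0,0,0]],[1,[0,0,0],[0,0,0]],[1,[0,0,0],[0,0,0]],[1,[0,0,-0.2],[0,0,0]]]'|egrep 'ee|wris';python3 -m pendant '[[1,[0,0,-0.24],[0,0,0]],[1,[0,0,0],[0,0,0]]]'>/dev/null; python3 cnt.py
```

```text
ee_pos: [526.5, 61.3, 120.6]
wrist_force: [-3.0, -0.9, 5.4]
t 18.77 z 137.9 th 0.163 dips y [-72, -48, -22, 10]
[225, 235, 244, 245, 242, 236, 227, 232, 239, 244, 243, 237, 232, 235, 241, 246, 246, 241, 235, 235, 240, 244, 241, 235, 230, 224, 219, 220, 224, 226, 227, 227, 226, 227, 228, 228, 228, 227, 228, 228, 228, 228, 228, 228, 231, 235, 224, 203, 192, 190, 189]
```

```bash
cat > lip.py <<'E'
from prof import *
import glob,os
for f in sorted(glob.glob('C_*'),key=os.path.getmtime)[-int(sys.argv[1]):]:
    s,th=pickle.load(open(f,'rb'));uv=proj(s,[W(0,y,143,th) for y in range(-140,-84,4)])
    print(f,[tuple(int(v) for v in s['image'][int(round(v)),int(round(u))]) for u,v in uv])
E
python3 lip.py 3
```

```text
C_16.93.pkl [(247, 243, 131), (224, 215, 148), (142, 144, 145), (105, 121, 159), (105, 121, 159), (99, 121, 171), (103, 124, 177), (103, 124, 177), (155, 170, 206), (225, 230, 239), (230, 234, 239), (230, 234, 239), (219, 223, 229), (219, 224, 230)]
C_17.85.pkl [(244, 237, 126), (202, 192, 148), (131, 137, 145), (131, 137, 145), (103, 120, 159), (100, 120, 172), (128, 146, 191), (128, 146, 191), (187, 202, 224), (224, 230, 238), (223, 228, 234), (223, 228, 234), (215, 221, 226), (227, 230, 236)]
C_18.77.pkl [(244, 238, 129), (206, 195, 147), (133, 139, 146), (133, 139, 146), (103, 121, 161), (135, 152, 193), (203, 215, 231), (203, 215, 231), (225, 231, 238), (221, 225, 231), (218, 223, 227), (218, 223, 227), (229, 234, 238), (243, 245, 246)]
```

```bash
python3 -m pendant '[[1,[0,0,0.2],[0,0,0]],[1,[0,0,0.24],[0,0,0]],[1,[0,0,0],[0,0,0]],[1,[0,0,-0.2],[0,0,0]],[1,[0,0,-0.24],[0,0,0]]]'|egrep 'ee|wris';python3 -m pendant '[[1,[0,0,0],[0,0,0]]]'>/dev/null; python3 cnt.py; python3 lip.py 1
```

```text
ee_pos: [526.9, 62.2, 136.0]
wrist_force: [-0.7, 4.0, 4.9]
t 19.57 z 138.0 th 0.161 dips y [-72, -48, -24, 8]
[234, 243, 245, 242, 236, 228, 226, 234, 240, 242, 240, 234, 233, 239, 244, 245, 244, 238, 234, 237, 242, 243, 240, 234, 228, 222, 218, 221, 225, 226, 227, 228, 227, 227, 227, 228, 228, 227, 227, 228, 228, 228, 228, 229, 231, 234, 223, 202, 192, 189, 189]
C_19.57.pkl [(244, 238, 129), (202, 193, 147), (131, 136, 146), (131, 136, 146), (105, 122, 161), (153, 168, 202), (224, 230, 238), (224, 230, 238), (231, 235, 239), (221, 226, 231), (226, 230, 234), (226, 230, 234), (241, 243, 245), (244, 245, 246)]
```

```bash
python3 -m pendant '[[1,[0,0,0.2],[0,0,0]],[1,[0,0,0.24],[0,0,0]],[1,[0,0,0],[0,0,0]],[1,[0,0,0],[0,0,0]],[1,[0,0,-0.2],[0,0,0]]]'|egrep 'ee|wris';python3 -m pendant '[[1,[0,0,-0.24],[0,0,0]],[1,[0,0,0],[0,0,0]]]'>/dev/null; python3 cnt.py; python3 lip.py 1
```

```text
ee_pos: [526.7, 61.2, 120.8]
wrist_force: [-2.5, -1.7, 5.6]
t 20.50 z 138.0 th 0.162 dips y [-66, -38, -8]
[228, 219, 225, 236, 242, 243, 240, 235, 235, 238, 244, 245, 244, 239, 236, 237, 241, 241, 238, 233, 228, 223, 220, 222, 225, 227, 227, 227, 228, 227, 227, 227, 227, 227, 227, 227, 228, 227, 228, 228, 228, 228, 229, 229, 231, 233, 222, 202, 192, 189, 189]
C_20.50.pkl [(244, 238, 130), (202, 193, 146), (133, 136, 145), (133, 136, 145), (100, 116, 156), (98, 120, 171), (104, 126, 177), (104, 126, 177), (159, 173, 209), (227, 233, 240), (229, 234, 238), (229, 234, 238), (215, 219, 226), (225, 229, 234)]
```

Nut 3 is off: the queue ends 16 mm further forward and three remain. Lift clear to let the trough level and check.

```bash
python3 -m pendant '[[1,[0,0,-0.3],[0,0,0]],[1,[0,0,-0.6],[0,0,0]],[1,[0,0,-0.6],[0,0,0]],[1,[0,0,0],[0,0,0]]]'|egrep 'ee|wris'; python3 cnt.py;python3 lip.py 1; python3 go.py 455.2 -14.2 230 -81.1
python3 - <<'E'
from prof import *
S=pickle.load(open('S2.pkl','rb'));s,t=shot('side'),shot('top')
pickle.dump((s,t),open('lev.pkl','wb'))
r=s['image'][250:266,240:246].mean((1,2)).astype(int);print(r.tolist(),S['side']['image'][250:266,240:246].mean((1,2)).astype(int).tolist())
E
```

```text
ee_pos: [529.8, 61.7, 229.6]
wrist_force: [0.2, -0.6, -0.6]
C_20.50.pkl [(244, 238, 130), (202, 193, 146), (133, 136, 145), (133, 136, 145), (100, 116, 156), (98, 120, 171), (104, 126, 177), (104, 126, 177), (159, 173, 209), (227, 233, 240), (229, 234, 238), (229, 234, 238), (215, 219, 226), (225, 229, 234)]
t 21.05 p [529.8  61.7 229.6] yaw -81.1 F [ 0.2 -0.6 -0.6] w 0.2
before-turn shift [-1.423  1.058 -0.018] after-turn shift [-1.424  1.058 -0.007] turn [ 0.006 -0.081 -0.005]
[236, 236, 237, 237, 236, 237, 237, 235, 232, 232, 210, 180, 172, 171, 172, 171] [246, 242, 239, 242, 236, 225, 222, 230, 239, 238, 212, 181, 173, 172, 173, 173]Traceback (most recent call last):
  File "cnt.py", line 4, in <module>
    o=get_obs();z=o['ee_pos'][2];th=max(0,brentq(lambda t:120-70*np.sin(t)+18*np.cos(t)+11.5-z,-.6,1.2))
                                          ~~~~~~^^^^^^^^^^^^^^^^^^^^^^^^^^^^^^^^^^^^^^^^^^^^^^^^^^^^^^^
    r = _zeros._brentq(f, a, b, xtol, rtol, maxiter, args, full_output, disp)
ValueError: f(a) and f(b) must have different signs
```

```bash
python3 -m pendant '[[1,[-0.5,0.35,0],[0,0,0]],[1,[-0.5,0.35,0],[0,0,0]],[1,[-0.42,0.36,0],[0,0,0]],[1,[0,0,-0.02],[0,0,0]]]'|egrep 'ee|wris';python3 go.py 455.2 -14.2 185 -81.1
```

```text
ee_pos: [450.3, -15.5, 224.0]
wrist_force: [0.6, -0.1, -0.3]
t 21.65 p [450.3 -15.5 224. ] yaw -81.3 F [ 0.6 -0.1 -0.3] w -0.1
before-turn shift [ 0.086 -0.008  0.649] after-turn shift [ 0.083 -0.008  0.65 ] turn [-0.006  0.031 -0.027]
```

```bash
python3 -m pendant '[[1,[0.08,0,0.3],[0,0,0]],[1,[0,0,0.3],[0,0,0]],[1,[0,0,0],[0,0,0]]]'|egrep 'ee|wris';for i in 1; do python3 -m pendant '[[1,[0,0,0.1],[0,0,0]],[1,[0,0,0.1],[0,0,0]],[1,[0,0,0.1],[0,0,0]]]'|egrep 'ee|wris'; python3 -m pendant '[[1,[0,0,0.1],[0,0,0]],[1,[0,0,0.1],[0,0,0]]]'|egrep 'ee|wris';python3 -m pendant '[[1,[0,0,0.1],[0,0,0]],[1,[0,0,0.1],[0,0,0]]]'|egrep 'ee|wris'; done; python3 go.py 455.2 -14.2 135 -81.1
```

```text
ee_pos: [455.5, -13.1, 186.2]
wrist_force: [0.0, -0.2, -0.1]
ee_pos: [457.9, -13.8, 171.7]
wrist_force: [0.9, -0.2, 0.5]
ee_pos: [457.4, -13.8, 159.2]
wrist_force: [0.5, -0.6, -0.0]
ee_pos: [457.4, -13.8, 147.2]
wrist_force: [-0.4, 0.3, 1.2]
t 22.9 p [457.4 -13.8 147.2] yaw -81.1 F [-0.4  0.3  1.2] w 0.4
before-turn shift [-0.037  0.002  0.204] after-turn shift [-0.037  0.002  0.204] turn [-0.001 -0.    -0.006]
```

```bash
python3 -m pendant '[[1,[-0.03,0,0.1],[0,0,0]],[1,[0,0,0.1],[0,0,0]]]'|egrep 'ee|wris'; python3 -m pendant '[[1,[0,0,0.1],[0,0,0]],[1,[0,0,0.08],[0,0,0]],[1,[0,0,0],[0,0,0]]]'|egrep 'ee|wris'; cat > yel.py <<'E'
from prof import *
for n in('side','top'):
    s=shot(n);hsv=cv2.cvtColor(s['image'],cv2.COLOR_RGB2HSV);H,a,v=cv2.split(hsv)
    m=((H>20)&(H<34)&(a>110)&(v>110)).astype(np.uint8)
    if n=='side': m[:165]=0;m[260:]=0;m[:,:205]=0;m[:,275:]=0
    else: m[:170]=0;m[230:]=0;m[:,:190]=0;m[:,260:]=0
    k=np.argwhere(m);print(n,len(k),k.min(0) if len(k) else '',k.max(0) if len(k) else '')
    if n=='side':
        for ph in(0,.2,.4,.6,.9,1.2,2.2):print(ph,proj(s,[W(0,-103-34*np.sin(ph),159-34*np.cos(ph))])[0].round(1),end=' ')
        print('hinge',proj(s,W(0,-103,159)).round(1))
E
python3 yel.py; python3 go.py 455.2 -14.2 123 -81.1
```

```text
ee_pos: [455.4, -14.1, 135.1]
wrist_force: [-0.0, -0.0, 0.2]
ee_pos: [455.4, -14.1, 124.4]
wrist_force: [0.7, -0.0, -0.0]
side 17 [203 242] [205 249]
0 [245.9 210.9] 0.2 [246.  209.1] 0.4 [246.1 206.9] 0.6 [246.1 204.6] 0.9 [246.2 200.8] 1.2 [246.3 197. ] 2.2 [246.1 188.1] hinge [[245.8 200.7]]
top 0  
t 23.62 p [455.5 -14.  124.7] yaw -81.1 F [-0.9 -0.7  0.6] w 0.1
before-turn shift [-0.005  0.002  0.028] after-turn shift [-0.005  0.002  0.028] turn [-0.002  0.004 -0.006]
```

```bash
for i in 1; do python3 -m pendant '[[1,[0,-0.06,0],[0,0,0]],[1,[0,-0.06,0],[0,0,0]]]'|egrep 'ee|wris'; python3 -m pendant '[[1,[0,-0.06,0],[0,0,0]],[1,[0,-0.06,0],[0,0,0]]]'|egrep 'ee|wris';python3 -m pendant '[[1,[0,-0.06,0],[0,0,0]],[1,[0,0,0],[0,0,0]]]'|egrep 'ee|wris';done; python3 yel.py
```

```text
ee_pos: [454.7, -8.2, 124.8]
wrist_force: [1.0, -7.2, -2.6]
ee_pos: [453.7, -2.4, 124.7]
wrist_force: [2.5, -20.7, -3.5]
ee_pos: [453.7, -2.4, 124.9]
wrist_force: [3.1, -26.8, -5.0]
side 31 [202 241] [206 250]
0 [245.9 210.9] 0.2 [246.  209.1] 0.4 [246.1 206.9] 0.6 [246.1 204.6] 0.9 [246.2 200.8] 1.2 [246.3 197. ] 2.2 [246.1 188.1] hinge [[245.8 200.7]]
top 0
```

```bash
python3 -m pendant '[[1,[0,0.3,0],[0,0,0]],[1,[0,0.6,0],[0,0,0]],[1,[0,0.8,0],[0,0,0]],[1,[0,0.8,-0.3],[0,0,0]],[1,[0,0.8,-0.6],[0,0,0]]]'|egrep 'ee|wris'; python3 -m pendant '[[1,[0,0.6,-0.8],[0,0,0]],[1,[0,0.6,-0.8],[0,0,0]],[1,[-0.6,0.2,0],[0,0,0]],[1,[0,0,0],[0,0,0]]]'|egrep 'ee|wris'; python3 yel.py; python3 - <<'E'
from h import *
s,t=shot('side'),shot('top')
C=np.zeros((600,800,3),np.uint8)
C[:,:400]=cv2.resize(s['image'][175:265,215:275],(400,600),interpolation=cv2.INTER_CUBIC)
C[:,400:]=cv2.resize(t['image'][172:238,196:240],(400,600),interpolation=cv2.INTER_CUBIC)
cv2.imwrite('pics/z.png',C[:,:,::-1])
E
```

```text
ee_pos: [482.1, -192.2, 177.7]
wrist_force: [0.8, 0.5, 0.4]
ee_pos: [459.8, -281.4, 275.8]
wrist_force: [0.7, -0.4, -0.7]
side 30 [202 241] [206 250]
0 [245.9 210.9] 0.2 [246.  209.1] 0.4 [246.1 206.9] 0.6 [246.1 204.6] 0.9 [246.2 200.8] 1.2 [246.3 197. ] 2.2 [246.1 188.1] hinge [[245.8 200.7]]
top 0
```

View pics/z.png

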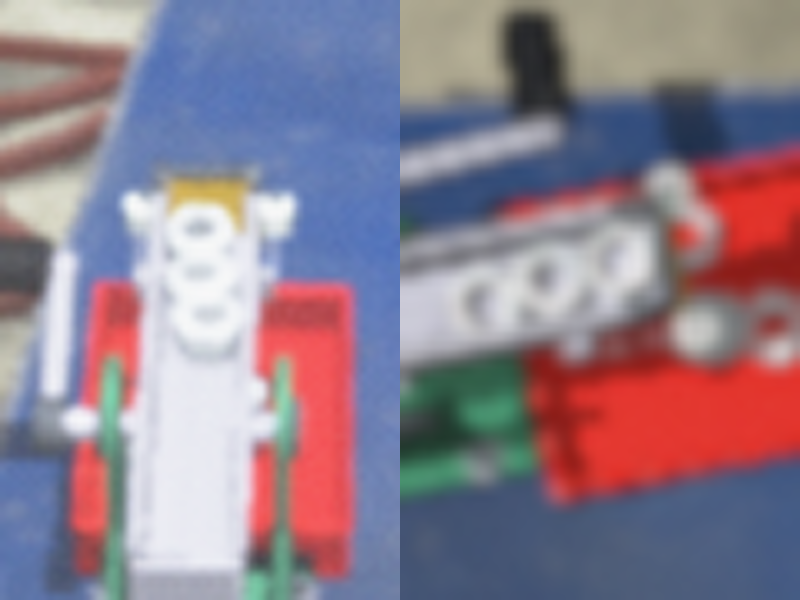

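The side panel shows three nuts at (205,225), (205,270) and (208,315) behind the shut shutter. The top panel shows nuts in the tray at (690,230) and (780,335), with the crop ending there. Checking numerically for the third nut and the shutter's outward extent.

```bash
python3 - <<'E'
from prof import *
t=shot('top');hsv=cv2.cvtColor(t['image'],cv2.COLOR_RGB2HSV);H,a,v=cv2.split(hsv)
P=np.array([W(x,y,16) for x,y in((-52,-48),(52,-48),(52,-190),(-52,-190))]);poly=proj(t,P).astype(np.int32)
print(poly.tolist())
M=np.zeros(H.shape,np.uint8);cv2.fillPoly(M,[poly],1)
m=((a<100)&(v>110)).astype(np.uint8)*M
k,l,st,c=cv2.connectedComponentsWithStats(m)
def L(p):
    c,s=np.cos(q[2]),np.sin(q[2]);d=np.array(p[:2])-q[:2];return np.array([c*d[0]+s*d[1],-s*d[0]+c*d[1]]).round(0)
for i in range(1,k):
    if st[i,4]>5: print(st[i],c[i].round(1),L(onz(t,c[i],18)))
print('hinge px',proj(t,[W(0,-103,159),W(0,-103,125),W(0,-110,126),W(0,-117,128)]).round(1).tolist())
for r in(194,196,198,200):print(r,t['image'][r,220:236].tolist())
E
```

```text
[[213, 225], [208, 196], [248, 188], [254, 217]]
[208 192  23  20 274] [217.8 200.7] [ 30. -78.]
[225 204  16   8 106] [232.4 207.5] [  -4. -123.]
hinge px [[224.0, 200.0], [224.7, 202.0], [226.8, 201.5], [228.9, 200.9]]
194 [[126, 101, 106], [117, 101, 105], [110, 100, 103], [107, 104, 106], [121, 125, 123], [143, 149, 144], [166, 166, 162], [182, 167, 165], [191, 148, 147], [196, 114, 113], [206, 80, 78], [219, 55, 50], [224, 50, 42], [225, 50, 42], [225, 50, 42], [225, 51, 43]]
196 [[157, 158, 159], [149, 150, 153], [144, 145, 149], [133, 135, 137], [116, 115, 113], [124, 105, 98], [158, 111, 107], [190, 131, 129], [206, 158, 157], [202, 168, 168], [188, 141, 142], [190, 90, 88], [213, 52, 46], [223, 49, 41], [226, 51, 42], [225, 50, 42]]
198 [[191, 191, 194], [206, 207, 210], [206, 208, 211], [174, 177, 180], [127, 126, 127], [125, 88, 80], [164, 74, 58], [194, 78, 71], [197, 103, 102], [180, 125, 125], [160, 116, 117], [167, 79, 78], [198, 49, 44], [218, 47, 39], [217, 48, 41], [209, 45, 39]]
200 [[211, 210, 219], [222, 222, 227], [221, 221, 223], [188, 189, 190], [131, 133, 132], [105, 97, 90], [119, 99, 88], [133, 110, 107], [138, 116, 118], [137, 106, 108], [140, 84, 84], [150, 54, 53], [160, 36, 33], [162, 34, 29], [156, 35, 30], [146, 31, 26]]
```

```bash
python3 - <<'E'
from prof import *
S=pickle.load(open('S0.pkl','rb'))
for n in('side','top'):
    s=shot(n);d=np.abs(s['image'].astype(int)-S[n]['image']).max(2)
    i=s['image'].astype(int);w=(d>50)&(i.min(2)>120)
    k,l,st,c=cv2.connectedComponentsWithStats(w.astype(np.uint8))
    print(n,[(st[j].tolist(),s['image'][tuple(c[j][::-1].astype(int))].tolist()) for j in range(1,k) if st[j,4]>7])
# hidden zone below trough from top: project tray-floor nut top points and see which lie under trough outline
t=shot('top')
tr=cv2.convexHull(proj(t,[W(x,y,158) for x in(-19,19) for y in(-103,106)]).astype(np.float32))
for y in range(-60,-135,-10):print(y,[cv2.pointPolygonTest(tr,tuple(map(float,proj(t,W(x,y,18))[0])),False)>0 for x in(-40,-30,-20,-10,0,10,20,30,40)])
E
```

```text
side [([326, 0, 22, 31, 592], [192, 192, 178]), ([363, 0, 45, 106, 4369], [193, 199, 206]), ([433, 0, 27, 10, 83], [142, 144, 143]), ([466, 4, 13, 1, 13], [132, 143, 143]), ([468, 12, 8, 1, 8], [126, 134, 131]), ([321, 32, 24, 52, 859], [197, 200, 184]), ([249, 45, 28, 7, 83], [157, 160, 161]), ([418, 59, 2, 8, 8], [215, 216, 201]), ([464, 67, 5, 16, 16], [129, 141, 135]), ([259, 81, 5, 9, 28], [224, 229, 236]), ([453, 98, 7, 23, 23], [137, 144, 137]), ([363, 102, 40, 52, 883], [228, 229, 217]), ([292, 123, 5, 10, 16], [238, 239, 238]), ([247, 137, 11, 14, 50], [195, 199, 206]), ([259, 138, 7, 11, 25], [199, 203, 210]), ([259, 148, 3, 14, 18], [183, 188, 191]), ([361, 156, 16, 12, 111], [147, 147, 151]), ([470, 164, 5, 6, 16], [189, 161, 125]), ([354, 176, 10, 13, 32], [150, 152, 158]), ([380, 183, 64, 22, 394], [71, 102, 106]), ([349, 192, 13, 11, 112], [198, 205, 214]), ([240, 199, 15, 2, 17], [116, 130, 162]), ([327, 199, 17, 43, 192], [175, 177, 181]), ([369, 201, 47, 24, 239], [75, 79, 86]), ([254, 203, 6, 14, 31], [219, 225, 229]), ([240, 205, 11, 5, 51], [225, 229, 233]), ([23
[... 1260 characters left out ...]
), ([281, 330, 3, 5, 9], [148, 145, 139]), ([265, 335, 9, 9, 42], [148, 147, 142]), ([290, 334, 11, 14, 59], [141, 143, 151]), ([254, 358, 9, 14, 28], [129, 136, 138])]
-60 [False, False, False, False, False, True, True, True, True]
-70 [False, False, False, False, False, True, True, True, True]
-80 [False, False, False, False, False, True, True, True, True]
-90 [False, False, False, False, False, True, True, True, True]
-100 [False, False, False, False, False, False, False, False, False]
-110 [False, False, False, False, False, False, False, False, False]
-120 [False, False, False, False, False, False, False, False, False]
-130 [False, False, False, False, False, False, False, False, False]
```

```bash
python3 - <<'E'
from prof import *
s,t=shot('side'),shot('top')
def L(p):
    c,s=np.cos(q[2]),np.sin(q[2]);d=np.array(p[:2])-q[:2];return np.array([c*d[0]+s*d[1],-s*d[0]+c*d[1]]).round(0)
for z in(5,15):
    P=onz(s,(253.5,233),z);print(L(P),'top px',proj(t,P).round(0).tolist())
for r in range(226,240,1):print(r,s['image'][r,250:262].min(1).tolist())
for uv in((228,197.3),(237.5,208.5)):print(L(onz(t,uv,18)),'in side',proj(s,onz(t,uv,18)).round(0).tolist())
u,v=proj(t,onz(s,(253.5,233),10))[0].astype(int);print(t['image'][v-5:v+6,u-6:u+7].min(2))
E
```

```text
[ -19. -151.] top px [[241.0, 211.0]]
[ -19. -140.] top px [[238.0, 211.0]]
226 [189, 213, 207, 155, 105, 92, 89, 87, 86, 87, 87, 87]
227 [190, 215, 207, 153, 104, 91, 98, 102, 99, 91, 88, 88]
228 [199, 217, 207, 154, 98, 100, 117, 125, 114, 99, 87, 86]
229 [215, 220, 204, 148, 102, 100, 130, 144, 131, 106, 90, 89]
230 [222, 222, 205, 150, 100, 102, 137, 157, 138, 104, 90, 86]
231 [223, 225, 219, 185, 137, 115, 142, 151, 141, 104, 89, 85]
232 [224, 224, 231, 230, 203, 144, 145, 147, 144, 105, 90, 86]
233 [225, 228, 234, 238, 221, 160, 146, 147, 147, 109, 93, 88]
234 [229, 230, 232, 232, 213, 154, 153, 146, 155, 122, 99, 86]
235 [230, 231, 227, 215, 185, 144, 153, 145, 141, 141, 114, 95]
236 [230, 231, 217, 199, 183, 170, 169, 144, 133, 148, 120, 96]
237 [231, 230, 223, 220, 223, 215, 184, 146, 133, 149, 121, 95]
238 [230, 232, 231, 234, 234, 222, 186, 140, 128, 141, 119, 97]
239 [227, 229, 228, 229, 227, 210, 166, 129, 121, 134, 111, 92]
[  35. -115.] in side [[234.0, 238.0]]
[ -11. -139.] in side [[251.0, 232.0]]
[[ 95  96 110 118 117 113 104  80  49  28  27  35  43]
 [111 106 104  98  94 103 111  97  63  33  27  35  41]
 [116 106  88  68  64  89 112 108  76  38  27  33  39]
 [117 106  89  77  89 110 125 115  79  39  27  30  38]
 [112 107 110 124 146 158 145 113  71  36  25  31  36]
 [ 98 103 124 156 183 183 149 100  54  30  25  27  35]
 [ 73  82 110 145 167 158 118  72  42  31  29  30  37]
 [ 48  56  73  97 109  99  73  49  39  36  33  37  40]
 [ 43  45  49  54  57  54  47  43  44  42  42  43  44]
 [ 45  46  45  46  45  45  44  45  46  45  45  45  45]
 [ 45  47  47  46  46  48  46  45  47  46  45  46  46]]
```

```bash
python3 -c "
from rig import *
print(get_obs()['t'],get_obs()['wrist_force']);print(hand_in())"
```

```text
26.1 [ 0.60380405 -0.21711674  0.48796419]
the job is handed in; nothing more can be done
None
```

I handed the job in at 26.1 s, but only two of the three dropped nuts are confirmed in the tray; I take the third to be under the trough, which hides it from both cameras. Three nuts remain in the trough, which is level again. The shutter looks shut in the pictures and held against a 27 N push, though I did not measure its angle, and the arm stayed well clear of the oil can.

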